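Run the leak-listening probe along a pressurised joint

TASK

Pressurise the joint on the test fixture by turning the air cock's handle its quarter turn, from across the pipe to in line with it, right against its stop. Then take the listening probe from its stand and run its tip slowly (about 2 cm/s, never above 8 cm/s) and lightly (a few newtons, never above 15 N) along the bottom of the V seam on top of the casing, over the whole length, from the end beside the cock to the far end, touching all the way. Then stand the probe back in the hole of its stand with its collar down on the stand and let go, leaving the cock open and both bottles standing where they are.

Things in the scene. Friction and masses are not known exactly. Their poses are not given: they have to be found in the camera images.
- fixture: Fixed test fixture, dark base plate 96 mm (x) by 256 mm (y = -166 to +90 mm), 12 mm thick. Origin on the table under the middle of the casing; z up; +y along the seam, away from the cock. On it an aluminium casing 76 mm wide, 150 mm long (y = -75 to +75 mm), with bolt heads 6 mm high in rows at x = +-25 mm. Casing and probe are hard and hardly yield.
- seam_mid (a point): Fixed point of the fixture at x = 0, y = 0, 56 mm above the table: the bottom of the V at mid-length IF the casing were level (its axes are the fixture's). The seam is a straight V groove at x = 0 in the casing's top, full length, open at both ends, 12 mm wide, 6 mm deep, walls at 45 degrees.
- casing_hinge (a point): Fixed point on the level axis (along the fixture's x) about which the casing was tilted before it was clamped: y = -82 mm, 38 mm above the table. The slope is NOT given and differs each time: 0 to 0.12 rad, far (+y) end raised, so the V's far end is up to 19 mm higher than level, to be felt. The V stays at x = 0 and shifts under 4 mm in y.
- cock (a joint): Cock handle angle, rad: 0 = shut (handle across the pipe, along the fixture's -x, towards the robot), 1.571 = open (in line with the pipe, along the fixture's -y, away from the casing). Opens anticlockwise seen from above; hard stops at both ends; starts at 0 to 0.3; stays where it is left; about 3 N at the handle's outer part turns it.
- cock_axis (a point): Point on the cock's upright turning axis, 78 mm above the table (half-way up the handle), at x = 0, y = -125 mm of the fixture.
- cock_handle (a point): Point on the centre line of the cock's handle, 52 mm out from the turning axis, half-way up it (78 mm above the table). A straight plain steel bar 10 mm wide, 20 mm tall (68 to 88 mm above the table), ending 68 mm from the axis; push its side or pinch it from above. All beside its outer half is lower than 66 mm.
- probe_grip (a point): Centre of the listening probe's handle: a black square bar 16 x 16 mm, 66 mm tall, faces along the point's x and y, upright (z up). The probe's tip is 85 mm below this point on the same axis; the handle reaches from 33 mm below to 33 mm above the point (with a 5 mm steel button on top). Probe loose, about 0.09 kg.
- probe_tip (a point): The very tip of the probe: a steel ball end 5 mm in diameter on a pin 4 mm thick for 10 mm, then 7 mm thick; a round steel collar 22 mm in diameter sits 46 mm above the tip (6 mm thick), the square handle begins 52 mm above it. z points up the probe to the handle.
- probe: The whole probe; origin at its tip, z up towards the handle, 123 mm long.
- stand: Fixed grey block 60 x 60 x 50 mm, origin at the centre of its underside on the table. A hole 15 mm wide goes right through it, upright, in its middle. The probe stands in it: its collar rests on the block's top, its tip is 4 mm above the table.
- stand_hole (a point): Centre of the mouth of the stand's hole, 50 mm above the table.
- ethanol_bottle: White round bottle with a cap, 60 mm in diameter, 165 mm tall, standing behind; origin at the centre of its underside. Not to be disturbed.
- coolant_bottle: Dark-capped round bottle 68 mm in diameter, 175 mm tall, standing behind; origin at the centre of its underside. Not to be disturbed.
Things that resemble listed ones, but are neither listed nor needed, are in the scene too. Of the things that look like the probe, the largest one is meant.

How it is judged:
On the way, in this order (a step that is already met when the one before it is completed fails the run):
1. the cock is fully open, within 0.1 rad of its stop (value of joint cock above 1.47 rad), for 0.2 s.
2. with the cock open the tip touches the seam within 17 mm of the cock end (y of probe_tip in the frame of fixture between -0.08 and -0.058 m and x of probe_tip in the frame of fixture between -0.004 and 0.004 m and contact force between probe and fixture above 0.3 N and value of joint cock above 1.47 rad), for 0.04 s.
3. the tip touches the seam (over 0.3 N, within 4 mm of its line) 40 mm before the middle (y of probe_tip in the frame of fixture between -0.048 and -0.032 m and x of probe_tip in the frame of fixture between -0.004 and 0.004 m and contact force between probe and fixture above 0.3 N), for 0.04 s.
4. the tip touches the seam (over 0.3 N, within 4 mm of its line) 20 mm before the middle (y of probe_tip in the frame of fixture between -0.028 and -0.012 m and x of probe_tip in the frame of fixture between -0.004 and 0.004 m and contact force between probe and fixture above 0.3 N), for 0.04 s.
5. the tip touches the seam (over 0.3 N, within 4 mm of its line) at the middle (y of probe_tip in the frame of fixture between -0.008 and 0.008 m and x of probe_tip in the frame of fixture between -0.004 and 0.004 m and contact force between probe and fixture above 0.3 N), for 0.04 s.
6. the tip touches the seam (over 0.3 N, within 4 mm of its line) 20 mm past the middle (y of probe_tip in the frame of fixture between 0.012 and 0.028 m and x of probe_tip in the frame of fixture between -0.004 and 0.004 m and contact force between probe and fixture above 0.3 N), for 0.04 s.
7. the tip touches the seam (over 0.3 N, within 4 mm of its line) 40 mm past the middle (y of probe_tip in the frame of fixture between 0.032 and 0.048 m and x of probe_tip in the frame of fixture between -0.004 and 0.004 m and contact force between probe and fixture above 0.3 N), for 0.04 s.
8. the tip touches the seam within 17 mm of the far end (y of probe_tip in the frame of fixture between 0.058 and 0.08 m and x of probe_tip in the frame of fixture between -0.004 and 0.004 m and contact force between probe and fixture above 0.3 N), for 0.04 s.
At the end, for the whole second after the job is handed in: The cock is open (above 1.47 rad of 1.571), and the probe stands at rest in the stand's hole, upright within 0.1 rad, tip within 7 mm of the hole's axis and less than 8 mm above the table (collar within 4 mm of the stand's top); both bottles are standing where they were (value of joint cock above 1.47 rad and z of probe_tip in the frame of stand below 0.008 m and horizontal distance between probe_tip and stand_hole below 0.007 m and angle between probe's own z axis and vertical below 0.1 rad and linear speed of probe below 0.02 m/s); the robot touches nothing.
It fails at once if the probe presses on the fixture with more than 15 N (contact force between probe and fixture above 15 N).
It fails at once if the probe moves faster than 80 mm/s while it touches the fixture (contact force between probe and fixture above 0.3 N and linear speed of probe above 0.08 m/s).
It fails at once if a bottle is pushed more than 30 mm or tipped by more than 0.3 rad (distance of any of ethanol_bottle, coolant_bottle from where it was at the start of the episode above 0.03 m or angle between any of ethanol_bottle, coolant_bottle's own z axis and vertical above 0.3 rad).
It also fails if it takes over 72 s, if anything falls off the work surface, if the arm or the gripper's body presses on something with over 40 N, if the wrist force passes 120 N, or if a joint passes its speed limit or range.

ROBOT

A 7-joint arm with a two-finger parallel gripper is mounted at the origin on a cart in front of the work surface, level with it; the furniture and walls round the work are solid. World frame = base frame: x ahead of the robot, y to its left, z up, the work surface at z = 0. Lengths are in m, angles in rad, forces in N, time in s.
With the tool pointing down it reaches from about 0.4 to 0.85 m from the base axis. Payload 10.4 kg.
Tool frame: the origin (TCP) lies midway between the tips of the shut fingers; the grasp point (between the pads) lies 19 mm behind it; z points along the fingers, y is the line along which they close (so a half turn about z gives the same grasp; the last joint's range is limited). The gripper opens to 87 mm and grips with 3 to 60 N. Pads are 19 mm wide; open, the fingers measure 117 mm over their backs; the gripper's body (75 mm by 190 mm) begins 51 mm behind the grasp point.
Start: joints at [1.318, 0.332, -0.065, 1.46, 0.022, 1.35, -0.088], TCP at [0.142, -0.609, 0.196] pointing down, gripper open.
Joint ranges: [-2.6, 2.6], [-0.5, 2.12], [-1.47, 1.34], [0.16, 2.42], [-1.27, 4.41], [0.06, 2.06], [-2.6, 2.6]. Speed limits (rad/s): [2.22, 2.22, 2.79, 2.79, 3.14, 3.14, 3.14].

INTERFACE

Orientations are given as a unit quaternion [x, y, z, w].
In Python, from bench import r gives the robot as it stands.
- The arm moves only by the tool apply_moves, never from a script. Its argument "steps" is a list of rows, each a list of 7 numbers: the turn, a rotation vector about the tool's x, y, z in rad, then the shift along the tool's x, y, z in mm, then the opening, from -1 (shut) to 1 (fully open). In form: [[ax, ay, az, x, y, z, claw], ...]. A call has 1 to 20 rows; each row is the pose to reach, as a shift and turn from the pose commanded when the call began, along the tool's axes at that moment; what a row does not reach only later rows make up. A row lasts 1/12 s, in which the tool goes at most 41.7 mm and 7.16 degrees, less where a joint would pass 70% of its speed; a pose out of reach is approached as far as the arm can. A call with a gripper value outside its range is refused whole. The fingers move at their own pace and stop on an object; "force" is the grip in N (left out, the last holds). Time passes only in rows, so rows that repeat a pose let the fingers close. It gives the time, the measured TCP pose, the force, the opening and the grip force at its end, in the units of the state.
- r.read_state(): the state, without advancing time (a new reading comes with each control period).
- r.camera(name): name is "scene" or "side" or "wrist"; returns a dict with "pixels" (384x512x3 uint8, red, green, blue), "z_map" (384x512 float32, m along the optical axis (not along the pixel's ray), 0 where there is no reading), "fovy" (degrees; the focal length in pixels is half the picture's height over the tangent of half this angle, whatever the lens; pixels are square), "cx", "cy" (the principal point, pixels), "position" and "orientation" of the camera in the world. Camera axes: x right, y down, z forward; pixel columns grow to the right and rows downward; lengths in m; the calibration is good to about 2 mm. A picture is of the moment at which its call begins.
- r.close_job(): hands the job in; it is judged then, once.
The state is a dict: "time": time; "joint_positions": joint angles; "joint_vel": joint speeds; "joint_torque": joint torques, N m; "ee_pos": TCP position; "eef_rot": TCP orientation; "ft_force": force on the tool from outside, world axes, zero at the start; "torque": the same for the moment, N m; "width": finger opening in m; "grip_force": force on a finger pad.
Only numpy, scipy, OpenCV 4.12 (cv2) and the standard library are available. Lean on these libraries where they do the work, as an engineer would, in place of code of your own. Each camera call takes 0.05 s, during which the arm holds its last target. There are 200 camera calls.

## Working session

There is one attempt and no reset: what is moved stays moved. The work goes in short steps, Python scripts to look and compute and a tool call to move; the robot and the scene stay as the last step left them, time stands still between calls to the robot, and variables do not carry over. Pictures are saved under pics/ and viewed, at most 10 in all, crops included, and the job is handed in when it is done.

Besides the shell and the picture viewer there is one more tool, called after ">>>" by a JSON object that holds its "fn" and its "kwargs". apply_moves: Moves the arm, as the interface text tells. Its arguments: {"type":"object","properties":{"steps":{"type":"array","items":{"type":"array","items":{"type":"number"}}},"force":{"type":"number"}},"required":["steps"]}

```bash
mkdir -p pics; ls; cat > h.py <<'E'
import numpy as np, cv2, pickle
from scipy.spatial.transform import Rotation as R
from bench import r
def cap(n,save=None):
    c=r.camera(n)
    if save:
        cv2.imwrite(f'pics/{save}.png',c['pixels'][:,:,::-1]); pickle.dump(c,open(f'pics/{save}.pkl','wb'))
    return c
def ld(s): return pickle.load(open(f'pics/{s}.pkl','rb'))
def f(c): return c['pixels'].shape[0]/2/np.tan(np.radians(c['fovy'])/2)
def ray(c,u,v):
    d=np.array([(u-c['cx'])/f(c),(v-c['cy'])/f(c),1.]); return R.from_quat(c['orientation']).as_matrix()@d
def onz(c,u,v,z):
    d=ray(c,u,v);p=np.array(c['position']);return p+d*(z-p[2])/d[2]
def dep(c,u,v): return np.array(c['position'])+ray(c,u,v)*c['z_map'][int(v),int(u)]
def cloud(c):
    V,U=np.mgrid[:384,:512]; d=np.stack([(U-c['cx'])/f(c),(V-c['cy'])/f(c),np.ones(U.shape)],-1)*c['z_map'][...,None]
    return d@R.from_quat(c['orientation']).as_matrix().T+np.array(c['position'])
E
python3 - <<'E'
from h import *
a=cap('scene','scene');b=cap('side','side');w=cap('wrist','wrist0')
for c in(a,b,w):print(c['position'],c['orientation'],c['fovy'],c['cx'],c['cy'])
cv2.imwrite('pics/both.png',cv2.resize(np.vstack([a['pixels'],b['pixels']])[:,:,::-1],None,fx=.78,fy=.78))
print(r.read_state())
E
```

```text
pics
[-0.04036419  0.23120617  0.48739056] [-0.37580893  0.77139913 -0.46336438  0.22136957] 48.8141974902258 247.03883764479554 184.05275700546102
[ 0.1962128  -0.96317052  0.43553179] [ 0.81749965 -0.19261301  0.12612147 -0.52790901] 50.38721602982319 254.87340116431895 190.36820715865116
[ 0.22210048 -0.58924005  0.38403592] [ 0.77439492 -0.61460715 -0.09419429  0.11703845] 69.71422406394163 256.5472376729662 187.96805108491742
{'time': 0.15, 'joint_positions': array([ 1.31838271,  0.33273595, -0.06472324,  1.46072094,  0.02160894,
        1.3499012 , -0.08846937]), 'joint_vel': array([ 0.00129015, -0.00264541, -0.00192865, -0.00163089, -0.00132322,
        0.00022392, -0.00043646]), 'joint_torque': array([ 4.58251470e-04, -6.23633194e+01,  2.44406867e-02, -3.90140069e+01,
       -6.13326975e-02,  3.72220099e-02,  1.66595496e-04]), 'ee_pos': array([ 0.14231118, -0.60826212,  0.19494412]), 'eef_rot': array([ 9.93401266e-01,  1.14689314e-01, -8.41053759e-05, -5.28156418e-04]), 'ft_force': array([ 0.57868867,  0.81196078, -0.20802093]), 'torque': array([ 0.00983035, -0.03418023,  0.00685748]), 'grip_force': 0.0, 'width': 0.08720123725526464}
```

View pics/scene.png

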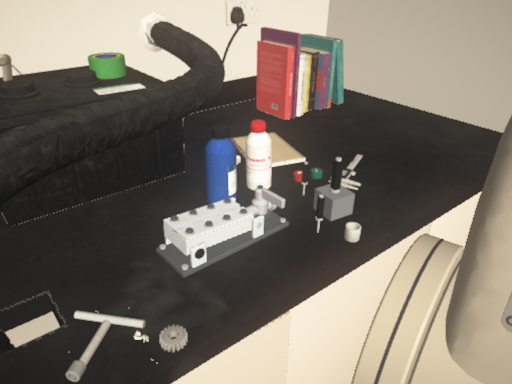

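View pics/side.png

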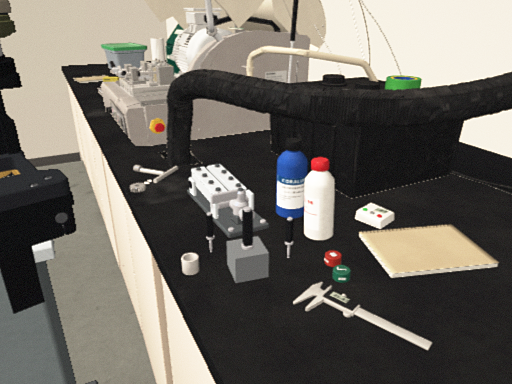

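The scene view shows the fixture at (225,235), the cock handle at (270,197), the stand with its probe at (335,190) and the bottles at (222,165) and (259,155).

Three things look like the probe:
- Scene (337,172) / side (247,228): standing in the grey block.
- Scene (320,210) / side (210,230): smaller.
- Scene (305,180) / side (290,235): smaller.

The one in the stand is the largest and fits the description. I'll confirm that in a crop while I measure.

```bash
python3 - <<'E'
from h import *
a=ld('scene');b=ld('side')
A=a['pixels'][130:290,140:370,::-1];B=b['pixels'][130:290,150:380,::-1]
cv2.imwrite('pics/crop.png',cv2.resize(np.vstack([A,B]),None,fx=1.85,fy=1.85,interpolation=cv2.INTER_CUBIC)[:600])
for n,c in(('scene',a),('side',b)):
    P=cloud(c);z=P[...,2];ok=c['z_map']>0
    print(n,'table z',np.median(P[300:330,250:300,2]))
    # components above table in the area
    for lo,hi in((.006,.02),(.044,.055),(.07,.095),(.10,.13),(.135,.2)):
        m=(ok&(z>lo)&(z<hi)&(P[...,0]>.2)&(P[...,0]<.95)&(abs(P[...,1]+.25)<.5)).astype(np.uint8)
        k,l,s,ce=cv2.connectedComponentsWithStats(m)
        for i in range(1,k):
            if s[i,4]>25:
                q=P[l==i];print(lo,hi,s[i],q.mean(0).round(3),q.min(0).round(3),q.max(0).round(3))
E
```

```text
scene table z -0.028201794043273054
0.006 0.02 [267 132  40  33 634] [ 0.754 -0.528  0.009] [ 0.677 -0.605  0.006] [ 0.884 -0.447  0.012]
0.006 0.02 [230 136  18  21 183] [ 0.866 -0.463  0.009] [ 0.789 -0.514  0.006] [ 0.917 -0.421  0.013]
0.006 0.02 [  0 165 185  60 990] [ 0.821 -0.014  0.013] [ 0.815 -0.248  0.006] [0.891 0.165 0.02 ]
0.006 0.02 [311 168  12   9  90] [ 0.596 -0.497  0.014] [ 0.583 -0.517  0.006] [ 0.615 -0.484  0.019]
0.006 0.02 [342 168  11  14  88] [ 0.549 -0.555  0.009] [ 0.523 -0.584  0.006] [ 0.572 -0.525  0.012]
0.006 0.02 [294 171   9   9  71] [ 0.612 -0.449  0.014] [ 0.6   -0.469  0.006] [ 0.627 -0.439  0.018]
0.006 0.02 [247 179  25  10 108] [ 0.634 -0.341  0.013] [ 0.62  -0.374  0.006] [ 0.665 -0.323  0.02 ]
0.006 0.02 [207 195  18   8  63] [ 0.639 -0.215  0.014] [ 0.62  -0.23   0.006] [ 0.665 -0.209  0.02 ]
0.006 0.02 [324 206  30  12 161] [ 0.436 -0.395  0.013] [ 0.426 -0.432  0.006] [ 0.462 -0.371  0.02 ]
0.006 0.02 [ 157  211  133   65 1762] [ 0.495 -0.131  0.011] [ 0.467 -0.291  0.006] [ 0.562 -0.033  0.02 ]
0.006 0.02 [349 225  10   5  28] [ 0.376 -
[... 7157 characters left out ...]
 0.13 ]
0.1 0.13 [276 160  59  37 874] [ 0.634 -0.321  0.116] [ 0.613 -0.383  0.1  ] [ 0.677 -0.227  0.13 ]
0.1 0.13 [242 207  11  18 169] [ 0.458 -0.413  0.115] [ 0.451 -0.418  0.1  ] [ 0.467 -0.403  0.127]
0.135 0.2 [168  94  28  21 387] [0.543 0.225 0.169] [0.512 0.149 0.135] [0.583 0.25  0.2  ]
0.135 0.2 [286 118  70  30 717] [ 0.81  -0.165  0.153] [ 0.75  -0.265  0.135] [0.817 0.054 0.2  ]
0.135 0.2 [357 127  42  20 630] [ 0.88  -0.25   0.155] [ 0.825 -0.253  0.135] [ 0.949 -0.244  0.182]
0.135 0.2 [279 138  27  25 435] [ 0.641 -0.255  0.154] [ 0.618 -0.275  0.135] [ 0.674 -0.227  0.176]
0.135 0.2 [310 157  21  22 340] [ 0.641 -0.358  0.152] [ 0.628 -0.374  0.135] [ 0.663 -0.333  0.165]
```

View pics/crop.png

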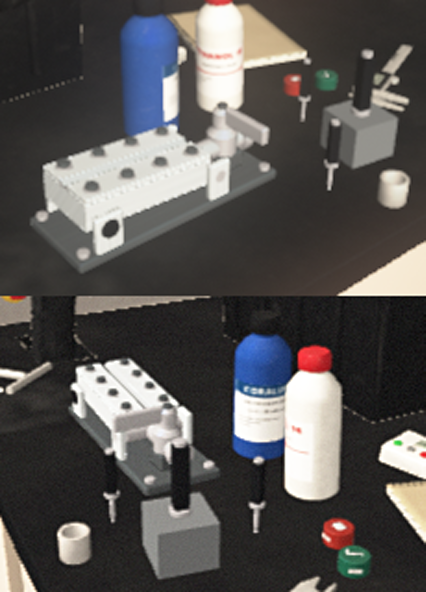

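The crop confirms it: the black-handled probe in the grey block (side view 247,225) is the largest, and its top is about 127 mm up. The two loose ones only reach about 87 mm. Next I'll get the fixture, handle and stand poses from both views.

```bash
python3 - <<'E'
from h import *
cs=[ld('scene'),ld('side')]; Ps=[cloud(c) for c in cs]
def sel(box,per=False):
    o=[]
    for P,c in zip(Ps,cs):
        m=(c['z_map']>0)
        for i in range(3): m&=(P[...,i]>box[i][0])&(P[...,i]<box[i][1])
        o.append(P[m])
    return o if per else np.vstack(o)
def rect(n,q): print(n,len(q),cv2.minAreaRect((q[:,:2]*1000).astype(np.float32)))
for n,b in dict(plate=((.45,.58),(-.31,-.02),(.005,.0135)),stand=((.41,.51),(-.46,-.36),(.02,.052)),
 handle=((.44,.50),(-.29,-.22),(.07,.092)),probe=((.44,.48),(-.43,-.385),(.065,.12))).items():
    for q in sel(b,1)+[sel(b)]: rect(n,q)
q=sel(((.44,.5),(-.29,-.22),(.083,.095)),1)
for k in q: print('handle top',k.mean(0),np.polyfit(k[:,0],k[:,1],1) if len(k)>5 else '', len(k))
# bolt heads: dark pixels above casing
for P,c in zip(Ps,cs):
    g=c['pixels'].max(2); m=((g<110)&(P[...,2]>.062)&(P[...,2]<.1)&(P[...,0]>.47)&(P[...,0]<.56)&(P[...,1]<-.05)&(P[...,1]>-.2)).astype(np.uint8)
    k,l,s,ce=cv2.connectedComponentsWithStats(m)
    for i in range(1,k):
        if s[i,4]>8: print('bolt',s[i,4],P[l==i].mean(0).round(4),P[l==i][:,2].max().round(4))
E
```

```text
plate 1649 ((517.1083374023438, -161.8340301513672), (95.23139190673828, 257.1689453125), 1.2277816534042358)
plate 838 ((516.4750366210938, -163.80166625976562), (97.08101654052734, 257.8660888671875), 1.7707411050796509)
plate 2487 ((516.8544921875, -163.1092071533203), (97.11430358886719, 259.48187255859375), 1.5780060291290283)
stand 702 ((460.4533996582031, -406.2271728515625), (62.3116340637207, 63.58182144165039), 80.54095458984375)
stand 1098 ((459.36041259765625, -407.50555419921875), (64.63241577148438, 60.73304748535156), 81.21166229248047)
stand 1800 ((460.2451477050781, -407.47723388671875), (64.84618377685547, 63.58182144165039), 80.54095458984375)
handle 199 ((476.2556457519531, -249.20236206054688), (46.89377975463867, 11.947750091552734), 0.27728471159935)
handle 205 ((475.7487487792969, -252.56285095214844), (48.3642692565918, 10.585991859436035), 1.2680834531784058)
handle 404 ((475.7500305175781, -250.56283569335938), (48.382240295410156, 14.663806915283203), 0.27728471159935)
probe 246 ((458.04144287109375, -402.3868408203125), (20.821556091308594, 15.30085372924
[... 234 characters left out ...]
30782318115234)
handle top [ 0.47497643 -0.24839416  0.0855863 ] [ 0.05610977 -0.27504497] 79
handle top [ 0.47656649 -0.25295481  0.08605664] [ 0.01642237 -0.26078117] 75
bolt 13 [ 0.5445 -0.144   0.0705] 0.0716
bolt 16 [ 0.543  -0.1044  0.0726] 0.0735
bolt 18 [ 0.542  -0.0645  0.0751] 0.0768
bolt 11 [ 0.4926 -0.1056  0.0729] 0.0735
bolt 17 [ 0.4908 -0.0659  0.0758] 0.0778
bolt 10 [ 0.5395 -0.0687  0.0753] 0.0772
bolt 11 [ 0.4903 -0.0685  0.0753] 0.0772
bolt 9 [ 0.5412 -0.1088  0.0726] 0.074
bolt 9 [ 0.4911 -0.1105  0.0723] 0.0741
bolt 9 [ 0.541  -0.1497  0.0701] 0.0722
bolt 10 [ 0.4911 -0.1509  0.07  ] 0.0717
bolt 11 [ 0.5425 -0.1894  0.0671] 0.0699
bolt 11 [ 0.4926 -0.1904  0.0677] 0.0694
```

>>> {"fn": "apply_moves", "kwargs": {"steps": [[0,0,0.204,400,-302,0,-1],[0,0,0.204,400,-302,0,-1],[0,0,0.204,400,-302,0,-1],[0,0,0.204,400,-302,0,-1],[0,0,0.204,400,-302,0,-1],[0,0,0.204,400,-302,0,-1],[0,0,0.204,400,-302,0,-1],[0,0,0.204,400,-302,0,-1],[0,0,0.204,400,-302,0,-1],[0,0,0.204,400,-302,0,-1],[0,0,0.204,400,-302,0,-1],[0,0,0.204,400,-302,0,-1],[0,0,0.204,400,-302,0,-1],[0,0,0.204,400,-302,40,-1],[0,0,0.204,400,-302,80,-1],[0,0,0.204,400,-302,80,-1]]}}

```text
time: 1.48
ee_pos: [0.4588, -0.2216, 0.1089]
eef_rot: [1.0, 0.013, -0.005, -0.002]
ft_force: [-1.9, 0.2, -1.1]
width: 0.0008
grip_force: 0.0
```

```bash
python3 - <<'E'
from h import *
s=r.read_state();print(s['ee_pos'],R.from_quat(s['eef_rot']).as_matrix().round(3),s['ft_force'],s['width'])
c=cap('wrist','w1');b=cap('scene','s1')
cv2.imwrite('pics/w1b.png',np.hstack([c['pixels'],b['pixels'][110:310,120:400].repeat(1,0)[:384] if 0 else cv2.resize(b['pixels'][130:290,150:360],(504,384))])[:,:,::-1][:, :])
i=cv2.imread('pics/w1b.png');cv2.imwrite('pics/w1b.png',cv2.resize(i,(800,302)))
E
```

```text
[ 0.45882647 -0.22161288  0.10887435] [[ 1.     0.026 -0.009]
 [ 0.026 -1.     0.005]
 [-0.009 -0.005 -1.   ]] [-1.90747848  0.23479085 -1.09620468] 0.000785396347156849
```

View pics/w1b.png

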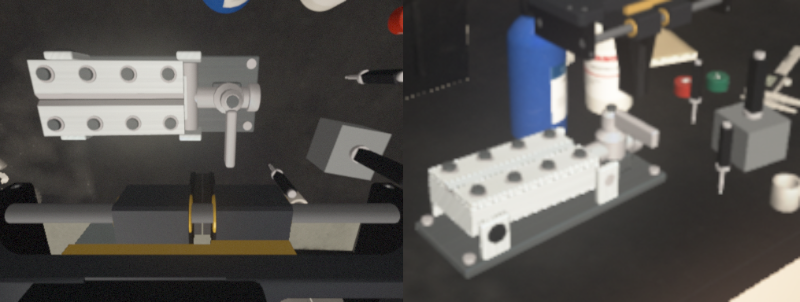

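The handle lies across the pipe in the wrist view (px 231,140), and the shut fingers are on its +y side (px 203,240). I'll go down and sweep it open.

>>> {"fn": "apply_moves", "kwargs": {"steps": [[0,0,0,0,0,25,-1],[0,0,0,0,0,44,-1],[0,0,0,0,0,44,-1],[0,0,0,0,0,44,-1],[0,0,0,2,8,44,-1],[0,0,0,0,18,44,-1],[0,0,0,-2,27,44,-1],[0,0,0,-1,35,44,-1],[0,0,0,0,43,44,-1],[0,0,0,3,50,44,-1],[0,0,0,7,56,44,-1],[0,0,0,12,63,44,-1],[0,0,0,18,70,44,-1],[0,0,0,26,74,44,-1],[0,0,0,33,78,44,-1],[0,0,0,38,80,44,-1],[0,0,0,41,80,44,-1],[0,0,0,43,80,44,-1],[0,0,0,43,80,44,-1],[0,0,0,43,80,44,-1]]}}

```text
time: 3.25
ee_pos: [0.5081, -0.302, 0.0715]
eef_rot: [1.0, 0.013, -0.0, -0.0]
ft_force: [-0.4, 0.0, 0.3]
width: 0.0003
grip_force: 0.0
```

```bash
python3 - <<'E'
from h import *
s=r.read_state();print(s['ee_pos'],s['ft_force'],s['time'])
for n in('side','scene'):
    c=cap(n);P=cloud(c)
    m=(c['z_map']>0)&(P[...,2]>.08)&(P[...,2]<.092)&(P[...,0]>.49)&(P[...,0]<.55)&(P[...,1]>-.33)&(P[...,1]<-.27);q=P[m]
    print(n,len(q),q.mean(0),np.polyfit(q[:,1],q[:,0],1) if len(q)>5 else '')
    if n=='side': cv2.imwrite('pics/side2.png',cv2.resize(c['pixels'][130:290,170:320,::-1],None,fx=3,fy=3))
E
```

```text
[ 0.5080902  -0.30195398  0.07151882] [-0.36319683  0.03397232  0.29308108] 3.25
side 0 [nan nan nan] 
scene 0 [nan nan nan] <stdin>:6: RuntimeWarning: Mean of empty slice.
  ret = um.true_divide(
```

View pics/side2.png

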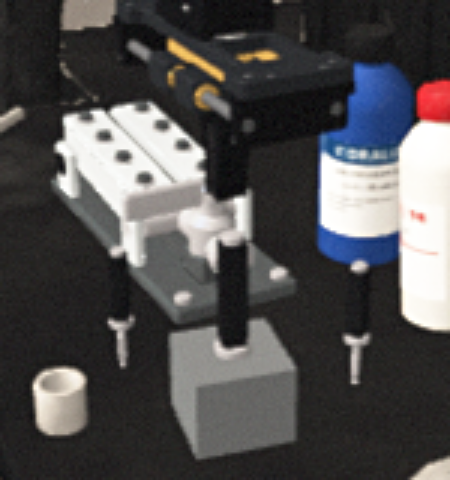

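The handle is hidden behind the fingers and the probe, and there's almost no force, so it isn't against the stop yet. I'll push further towards +x.

>>> {"fn": "apply_moves", "kwargs": {"steps": [[0,0,0,3,0,0,-1],[0,0,0,5,0,0,-1],[0,0,0,7,0,0,-1],[0,0,0,7,0,0,-1]]}}

```text
time: 3.68
ee_pos: [0.5156, -0.3019, 0.0716]
eef_rot: [1.0, 0.013, 0.0, 0.0]
ft_force: [-0.4, 0.3, 0.2]
width: 0.0005
grip_force: 0.0
```

```bash
python3 - <<'E'
from h import *
c=cap('wrist','w2');b=cap('scene','s2')
a=cv2.resize(c['pixels'],(400,300));d=cv2.resize(b['pixels'][140:280,160:350],(400,300))
cv2.imwrite('pics/w2b.png',np.hstack([a,d])[:,:,::-1])
E
```

```text
(no output)
```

View pics/w2b.png

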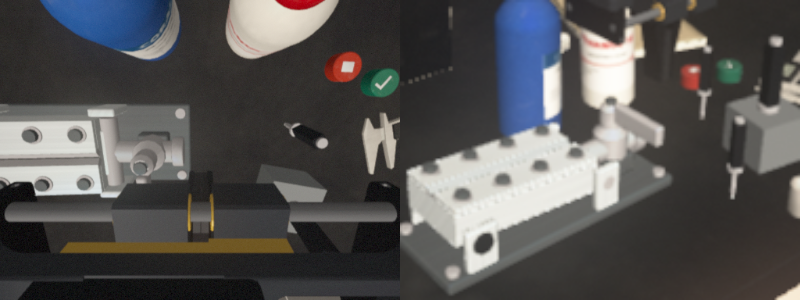

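```bash
python3 - <<'E'
from h import *
for s in('scene','s1','s2'):
    c=ld(s);P=cloud(c)
    m=(c['z_map']>0)&(P[...,2]>.071)&(P[...,2]<.092)&(P[...,0]>.44)&(P[...,0]<.56)&(P[...,1]>-.33)&(P[...,1]<-.215)
    m&=np.hypot(P[...,0]-.519,P[...,1]+.25)>.022
    q=P[m];print(s,len(q),q.mean(0).round(3),q.min(0).round(3),q.max(0).round(3),cv2.minAreaRect((q[:,:2]*1000).astype(np.float32)))
print(r.read_state()['time'],r.read_state()['ee_pos'])
E
```

```text
scene 183 [ 0.473 -0.247  0.081] [ 0.453 -0.255  0.071] [ 0.497 -0.243  0.088] ((474.6938781738281, -249.20993041992188), (43.77018737792969, 11.947750091552734), 0.27728471159935)
s1 181 [ 0.473 -0.247  0.081] [ 0.453 -0.255  0.071] [ 0.498 -0.244  0.088] ((475.41302490234375, -249.00962829589844), (45.20977783203125, 10.511789321899414), 3.4092066287994385)
s2 179 [ 0.472 -0.247  0.081] [ 0.452 -0.256  0.071] [ 0.497 -0.243  0.088] ((474.9466552734375, -249.04904174804688), (45.22966384887695, 11.34567928314209), 2.432292938232422)
3.7833 [ 0.51523621 -0.3020463   0.07154722]
```

```bash
python3 - <<'E'
from h import *
def proj(c,p):
    q=R.from_quat(c['orientation']).as_matrix().T@(np.array(p)-c['position']);return q[:2]/q[2]*f(c)+[c['cx'],c['cy']]
s=r.read_state();print(s['ee_pos'])
c=ld('s2')
for p in((.515,-.302,.0715),(.519,-.302,.078),(.515,-.302,.12)):print(p,proj(c,p))
P=cloud(c)
m=(c['z_map']>0)&(abs(P[...,0]-.515)<.03)&(abs(P[...,1]+.302)<.03)&(P[...,2]>.03)
for lo in np.arange(.03,.17,.01):
    q=P[m&(P[...,2]>=lo)&(P[...,2]<lo+.01)]
    if len(q):print(lo.round(2),len(q),q.min(0).round(3),q.max(0).round(3))
c=ld('w2');P=cloud(c);print(c['position'])
for v in range(200,300,8):print(v,P[v,258].round(3),c['pixels'][v,258])
E
```

```text
[ 0.51523621 -0.3020463   0.07154722]
(0.515, -0.302, 0.0715) [281.81220755 186.38865012]
(0.519, -0.302, 0.078) [280.64319053 182.88192252]
(0.515, -0.302, 0.12) [282.91376426 165.15472319]
0.03 15 [ 0.506 -0.284  0.03 ] [ 0.511 -0.272  0.039]
0.04 5 [ 0.507 -0.275  0.041] [ 0.517 -0.272  0.044]
0.09 18 [ 0.503 -0.311  0.097] [ 0.525 -0.293  0.1  ]
0.1 64 [ 0.503 -0.313  0.1  ] [ 0.526 -0.292  0.11 ]
0.11 64 [ 0.501 -0.313  0.11 ] [ 0.526 -0.292  0.12 ]
0.12 66 [ 0.501 -0.314  0.12 ] [ 0.526 -0.29   0.13 ]
0.13 67 [ 0.501 -0.316  0.13 ] [ 0.526 -0.288  0.14 ]
0.14 85 [ 0.502 -0.317  0.14 ] [ 0.525 -0.285  0.15 ]
0.15 47 [ 0.502 -0.316  0.15 ] [ 0.522 -0.284  0.16 ]
0.16 15 [ 0.499 -0.28   0.163] [ 0.526 -0.272  0.168]
0.17 3 [ 0.486 -0.308  0.172] [ 0.509 -0.272  0.18 ]
[ 0.59743406 -0.29922319  0.26083681]
200 [ 0.504 -0.303  0.001] [58 56 54]
208 [ 0.495 -0.303 -0.   ] [54 47 50]
216 [ 0.487 -0.303  0.001] [58 54 52]
224 [ 0.526 -0.302  0.105] [42 45 41]
232 [ 0.525 -0.302  0.115] [45 44 43]
240 [ 0.525 -0.302  0.124] [42 38 39]
248 [ 0.526 -0.302  0.134] [38 36 34]
256 [ 0.526 -0.302  0.142] [41 37 35]
264 [ 0.548 -0.301  0.184] [69 67 65]
272 [ 0.547 -0.301  0.186] [92 90 89]
280 [ 0.544 -0.301  0.187] [121 118 114]
288 [ 0.512 -0.302  0.148] [83 76 75]
296 [ 0.507 -0.302  0.148] [82 79 74]
```

The handle hasn't moved. Two cameras put the real fingertips at z≈0.097 while the reported TCP is 0.0715, so the gripper sits about 25 mm higher than reported and the fingers swept over the top. I'll allow for that 25 mm from here on, go back and repeat the sweep lower.

>>> {"fn": "apply_moves", "kwargs": {"steps": [[0,0,0,-5,0,-15,-1],[0,0,0,-30,-35,-15,-1],[0,0,0,-50,-70,-15,-1],[0,0,0,-50,-80,-15,-1],[0,0,0,-50,-80,-5,-1],[0,0,0,-50,-80,10,-1],[0,0,0,-50,-80,25,-1],[0,0,0,-50,-80,25,-1],[0,0,0,-50,-80,25,-1]]}}

```text
time: 4.53
ee_pos: [0.4627, -0.2239, 0.0466]
eef_rot: [1.0, 0.013, -0.0, -0.0]
ft_force: [-0.3, 0.6, -0.9]
width: 0.0006
grip_force: 0.0
```

>>> {"fn": "apply_moves", "kwargs": {"steps": [[0,0,0,2,8,0,-1],[0,0,0,0,18,0,-1],[0,0,0,-2,27,0,-1],[0,0,0,-1,35,0,-1],[0,0,0,0,43,0,-1],[0,0,0,3,50,0,-1],[0,0,0,7,56,0,-1],[0,0,0,12,63,0,-1],[0,0,0,18,70,0,-1],[0,0,0,26,74,0,-1],[0,0,0,33,78,0,-1],[0,0,0,38,80,0,-1],[0,0,0,41,80,0,-1],[0,0,0,42,80,0,-1],[0,0,0,42,80,0,-1]]}}

```text
time: 5.78
ee_pos: [0.5074, -0.3029, 0.0467]
eef_rot: [1.0, 0.013, 0.0, 0.0]
ft_force: [-0.9, -0.2, -0.5]
width: 0.0006
grip_force: 0.5
```

>>> {"fn": "apply_moves", "kwargs": {"steps": [[0,0,0,2,0,0,-1],[0,0,0,4,0,0,-1],[0,0,0,4,0,0,-1]]}}

```text
time: 6.03
ee_pos: [0.508, -0.3029, 0.0464]
eef_rot: [1.0, 0.012, -0.003, 0.0]
ft_force: [-15.6, -0.2, 8.1]
width: 0.0006
grip_force: 7.5
```

```bash
python3 - <<'E'
from h import *
for n in('scene','side'):
    c=cap(n,n+'3');P=cloud(c)
    for lo,hi in((.06,.092),(.035,.06)):
        m=(c['z_map']>0)&(P[...,2]>lo)&(P[...,2]<hi)&(P[...,0]>.44)&(P[...,0]<.56)&(P[...,1]>-.34)&(P[...,1]<-.215)
        m&=np.hypot(P[...,0]-.519,P[...,1]+.25)>.022
        q=P[m];print(n,len(q),q.mean(0).round(3),q.min(0).round(3),q.max(0).round(3))
cv2.imwrite('pics/s3.png',cv2.resize(np.hstack([ld('scene3')['pixels'][140:280,190:340],ld('side3')['pixels'][140:280,190:340]])[:,:,::-1],None,fx=2.6,fy=2.6))
E
```

```text
scene 206 [ 0.51  -0.293  0.081] [ 0.495 -0.313  0.067] [ 0.527 -0.272  0.092]
scene 139 [ 0.509 -0.251  0.045] [ 0.472 -0.284  0.035] [ 0.532 -0.215  0.053]
side 162 [ 0.508 -0.311  0.082] [ 0.494 -0.319  0.069] [ 0.525 -0.292  0.092]
side 113 [ 0.497 -0.234  0.043] [ 0.47  -0.285  0.035] [ 0.535 -0.215  0.054]
```

View pics/s3.png

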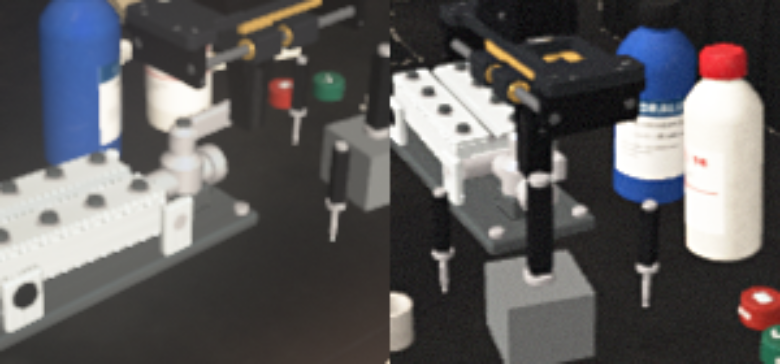

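The cock handle is now in line with the pipe and hard on its stop: 15 N for the last few mm with no further movement. I'll back off, rise and look at the probe from close by.

>>> {"fn": "apply_moves", "kwargs": {"steps": [[0,0,0,-14,0,0,-1],[0,0,0,-18,0,0,-1],[0,0,0,-20,0,-40,-1],[0,0,0,-30,0,-80,-1],[0,0,0,-60,30,-115,0],[0,0,0,-95,60,-115,0],[0,0,0,-125,95,-115,0],[0,0,0,-125,102,-115,0],[0,0,0,-125,102,-115,0],[0,0,0,-125,102,-115,0],[0,0,0,-125,102,-115,0]]}}

```text
time: 7.05
ee_pos: [0.3899, -0.4066, 0.1618]
eef_rot: [1.0, 0.013, 0.001, 0.0]
ft_force: [1.1, 0.3, 0.1]
width: 0.0386
grip_force: 0.0
```

```bash
python3 - <<'E'
from h import *
s=r.read_state();print(s['ee_pos'],s['ft_force'],s['width'],s['time'])
c=cap('wrist','w4');P=cloud(c);ok=c['z_map']>0
for n,lo,hi,R0 in(('probetop',.115,.135,.03),('handle',.06,.12,.03),('standtop',.046,.053,.05)):
    m=ok&(P[...,2]>lo)&(P[...,2]<hi)&(np.hypot(P[...,0]-.46,P[...,1]+.4075)<R0);q=P[m];v,u=np.nonzero(m)
    print(n,len(q),len(q)and(q.mean(0),cv2.minAreaRect((q[:,:2]*1000).astype(np.float32)),u.mean(),v.mean()))
c2=cap('scene','s4');P=cloud(c2)
m=(c2['z_map']>0)&(P[...,2]>.065)&(P[...,2]<.1)&(np.hypot(P[...,0]-.519,P[...,1]+.25)>.022)&(abs(P[...,0]-.519)<.07)&(P[...,1]<-.215)&(P[...,1]>-.34);q=P[m]
print('handle',q.mean(0),cv2.minAreaRect((q[:,:2]*1000).astype(np.float32)))
cv2.imwrite('pics/w4b.png',cv2.resize(c['pixels'],(640,480))[:,:,::-1])
E
```

```text
[ 0.3898565  -0.40664747  0.16176936] [1.07824398 0.27765156 0.07786216] 0.03863337332155423 7.05
probetop 393 (array([ 0.46272251, -0.40627519,  0.12427394]), ((462.3930358886719, -406.2887878417969), (16.0291748046875, 15.875896453857422), 78.03147888183594), np.float64(259.4376590330789), np.float64(114.14249363867684))
handle 15 (array([ 0.46389753, -0.40649239,  0.11183131]), ((462.45526123046875, -406.297119140625), (16.022754669189453, 16.015886306762695), 77.90911865234375), np.float64(259.53333333333336), np.float64(112.33333333333333))
standtop 2918 (array([ 0.46311562, -0.40543785,  0.04989567]), ((461.87078857421875, -405.6310119628906), (60.07804489135742, 59.999176025390625), 80.9776840209961), np.float64(257.985949280329), np.float64(110.5743660041124))
handle [ 0.51901674 -0.29344506  0.07924778] ((520.9764404296875, -293.9717102050781), (43.7525749206543, 10.633606910705566), 88.36206817626953)
```

View pics/w4b.png

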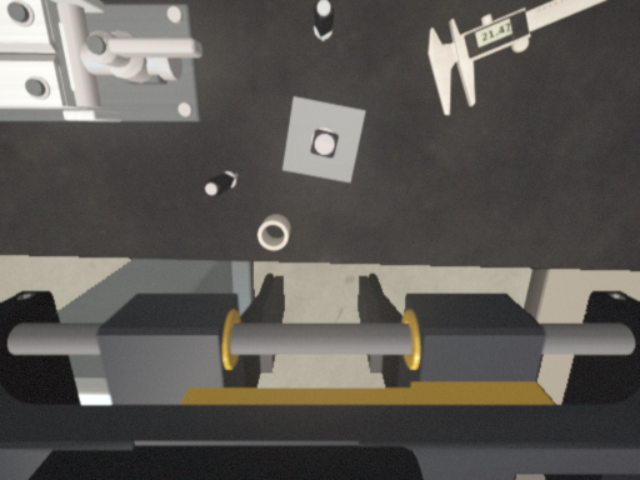

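Wrist view: the probe sits in the stand at (324,143), the cock handle is open at (150,47), and the fingers straddle the line to the probe. The probe top measures 16 × 16 mm at 0.124 m, centred at (0.462,-0.406) and turned -12°. That all checks out, so I'll go and grasp it.

>>> {"fn": "apply_moves", "kwargs": {"steps": [[0,0,0.1,36,1,0,0.1],[0,0,0.235,72,2,0,0.1],[0,0,0.235,72,2,0,0.1],[0,0,0.235,72,2,0,0.1],[0,0,0.235,72,2,20,0.1],[0,0,0.235,72,2,45,0.1],[0,0,0.235,72,2,75,0.1],[0,0,0.235,72,2,100,0.1],[0,0,0.235,72,2,109,0.1],[0,0,0.235,72,2,109,0.1],[0,0,0.235,72,2,109,0.1]]}}

```text
time: 8.07
ee_pos: [0.461, -0.4077, 0.0535]
eef_rot: [0.995, -0.104, 0.0, 0.0]
ft_force: [0.8, -0.4, 0.5]
width: 0.0481
grip_force: 0.0
```

>>> {"fn": "apply_moves", "kwargs": {"steps": [[0,0,0,0,0,0,-1],[0,0,0,0,0,0,-1],[0,0,0,0,0,0,-1],[0,0,0,0,0,0,-1],[0,0,0,0,0,0,-1],[0,0,0,0,0,0,-1]], "force": 30}}

```text
time: 8.57
ee_pos: [0.4609, -0.4076, 0.0529]
eef_rot: [0.995, -0.104, 0.0, 0.0]
ft_force: [-0.9, -2.4, -1.8]
width: 0.0153
grip_force: 16.2
```

Gripped: 15.3 mm opening at 16 N. I'll lift it and carry it above the start of the seam.

>>> {"fn": "apply_moves", "kwargs": {"steps": [[0,0,0,0,0,-20,-1],[0,0,0,0,0,-45,-1],[0,0,0,0,0,-75,-1],[0,0,0,0,0,-105,-1],[0,0,0,0,0,-125,-1],[0,0,-0.05,1,-20,-125,-1],[0,0,-0.15,4,-50,-125,-1],[0,0,-0.235,6,-85,-125,-1],[0,0,-0.235,8,-120,-125,-1],[0,0,-0.235,10,-155,-125,-1],[0,0,-0.235,12,-190,-125,-1],[0,0,-0.235,12,-212,-125,-1],[0,0,-0.235,12,-220,-125,-1],[0,0,-0.235,12,-220,-125,-1],[0,0,-0.235,12,-220,-125,-1]]}}

```text
time: 9.82
ee_pos: [0.5179, -0.1956, 0.1773]
eef_rot: [1.0, 0.013, -0.0, 0.0]
ft_force: [0.4, -0.9, -0.9]
width: 0.0158
grip_force: 30.0
```

```bash
python3 - <<'E'
from h import *
s=r.read_state();print(s['ee_pos'],s['eef_rot'],s['ft_force'],s['width'],s['grip_force'],s['time'])
e=s['ee_pos']
for n in('scene','side'):
    c=cap(n,n+'5');P=cloud(c);m=(c['z_map']>0)&(np.hypot(P[...,0]-e[0],P[...,1]-e[1])<.02)&(P[...,2]>.095)
    for lo in np.arange(.1,.23,.012):
        q=P[m&(P[...,2]>=lo)&(P[...,2]<lo+.012)]
        if len(q):print(n,lo.round(3),len(q),((q.min(0)+q.max(0))/2-e).round(4),np.ptp(q,0).round(4))
E
```

```text
[ 0.51789258 -0.1955572   0.17728739] [ 9.99915788e-01  1.29719746e-02 -2.56407916e-04  2.79632009e-04] [ 0.37398461 -0.87690818 -0.89419468] 0.01577032549562863 29.99967179261148 9.8167
scene 0.124 10 [-0.0007 -0.0001 -0.0454] [0.0038 0.0039 0.0071]
scene 0.136 18 [-0.0014  0.001  -0.0354] [0.0038 0.004  0.0113]
scene 0.148 17 [-0.0023  0.0009 -0.0233] [0.0044 0.0043 0.0101]
scene 0.16 18 [-0.0001  0.002  -0.0119] [0.0083 0.0046 0.0094]
scene 0.172 68 [-0.0035  0.0025  0.0015] [0.0193 0.017  0.0097]
scene 0.184 69 [-0.0019  0.0015  0.0128] [0.0157 0.016  0.0115]
scene 0.196 83 [-0.0008  0.0008  0.0248] [0.0231 0.0339 0.0118]
scene 0.208 140 [-0.0009  0.0002  0.0366] [0.0251 0.035  0.0118]
scene 0.22 144 [-0.0016  0.0012  0.0487] [0.0239 0.0359 0.0119]
side 0.124 6 [-0.0028 -0.0013 -0.0452] [0.0026 0.0036 0.0045]
side 0.136 16 [-0.0025 -0.0032 -0.0352] [0.0058 0.0054 0.0118]
side 0.148 16 [-0.0018 -0.0043 -0.0235] [0.005  0.0046 0.0114]
side 0.16 20 [-0.002  -0.0021 -0.0112] [0.0055 0.0068 0.0104]
side 0.172 50 [-0.0028 -0.0038  0.0015] [0.0181 0.0169 0.0099]
side 0.184 52 [-0.003  -0.0031  0.0127] [0.015  0.0161 0.0117]
side 0.196 44 [-0.0037 -0.0034  0.0247] [0.0212 0.0314 0.0119]
side 0.208 75 [-0.0034 -0.0027  0.0369] [0.0218 0.0333 0.0116]
side 0.22 62 [-0.0035 -0.003   0.0486] [0.0215 0.0325 0.0116]
```

>>> {"fn": "apply_moves", "kwargs": {"steps": [[0,0,0,0,0,20,-1],[0,0,0,0,0,42,-1],[0,0,0,0,0,56,-1],[0,0,0,0,0,63,-1],[0,0,0,0,0,67,-1],[0,0,0,0,0,67,-1],[0,0,0,0,0,67,-1],[0,0,0,0,0,67,-1],[0,0,0,0,0,67,-1]]}}

```text
time: 10.67
ee_pos: [0.5188, -0.1951, 0.1115]
eef_rot: [1.0, 0.013, 0.001, 0.0]
ft_force: [0.5, 0.1, -0.5]
width: 0.0159
grip_force: 30.0
```

>>> {"fn": "apply_moves", "kwargs": {"steps": [[0,0,0,0,0,0.5,-1],[0,0,0,0,0,1,-1],[0,0,0,0,0,1.5,-1],[0,0,0,0,0,2,-1],[0,0,0,0,0,2,-1],[0,0,0,0,0,2,-1]]}}

```text
time: 11.17
ee_pos: [0.5182, -0.1948, 0.1085]
eef_rot: [1.0, 0.013, -0.0, 0.0]
ft_force: [1.0, -0.1, -1.3]
width: 0.0157
grip_force: 30.0
```

>>> {"fn": "apply_moves", "kwargs": {"steps": [[0,0,0,0,0,0.5,-1],[0,0,0,0,0,1,-1],[0,0,0,0,0,1.5,-1],[0,0,0,0,0,1.5,-1],[0,0,0,0,0,1.5,-1]]}}

```text
time: 11.58
ee_pos: [0.5185, -0.1949, 0.1072]
eef_rot: [1.0, 0.013, 0.0, 0.0]
ft_force: [1.2, -0.2, 0.3]
width: 0.016
grip_force: 30.0
```

>>> {"fn": "apply_moves", "kwargs": {"steps": [[0,0,0,0,0,0.4,-1],[0,0,0,0,0,0.8,-1],[0,0,0,0,0,1,-1],[0,0,0,0,0,1,-1]]}}

```text
time: 11.92
ee_pos: [0.5188, -0.1949, 0.1065]
eef_rot: [1.0, 0.013, 0.001, 0.0]
ft_force: [1.9, -0.3, 3.8]
width: 0.0155
grip_force: 30.0
```

Contact at ee z 0.1065, which puts the tip at about 57.5 mm and matches the ~58 mm expected near the cock end with a slope of about 0.067. I'll start sliding at 2 cm/s and rising with that slope.

>>> {"fn": "apply_moves", "kwargs": {"steps": [[0,0,0,0.1,-1.6,-0.1,-1],[0,0,0,0.2,-3.2,-0.2,-1],[0,0,0,0.2,-4.8,-0.3,-1],[0,0,0,0.2,-6.4,-0.4,-1],[0,0,0,0.2,-8,-0.5,-1],[0,0,0,0.2,-9.6,-0.6,-1],[0,0,0,0.2,-11.2,-0.75,-1],[0,0,0,0.2,-12.8,-0.85,-1],[0,0,0,0.2,-14.4,-0.95,-1],[0,0,0,0.2,-16,-1.05,-1]]}}

```text
time: 12.75
ee_pos: [0.5185, -0.1793, 0.1073]
eef_rot: [1.0, 0.013, 0.001, 0.001]
ft_force: [3.4, -4.0, 2.7]
width: 0.0158
grip_force: 30.0
```

>>> {"fn": "apply_moves", "kwargs": {"steps": [[0,0,0,0.2,-1.6,-0.05,-1],[0,0,0,0.4,-3.2,-0.1,-1],[0,0,0,0.5,-4.8,-0.2,-1],[0,0,0,0.5,-6.4,-0.3,-1],[0,0,0,0.5,-8,-0.4,-1],[0,0,0,0.5,-9.6,-0.5,-1],[0,0,0,0.5,-11.2,-0.6,-1],[0,0,0,0.5,-12.8,-0.7,-1]]}}

```text
time: 13.42
ee_pos: [0.5184, -0.1662, 0.1079]
eef_rot: [1.0, 0.013, 0.0, 0.0]
ft_force: [2.9, -3.6, 3.0]
width: 0.0159
grip_force: 30.0
```

>>> {"fn": "apply_moves", "kwargs": {"steps": [[0,0,0,0.2,-1.6,-0.05,-1],[0,0,0,0.3,-3.2,-0.15,-1],[0,0,0,0.4,-4.8,-0.25,-1],[0,0,0,0.4,-6.4,-0.35,-1],[0,0,0,0.4,-8,-0.45,-1],[0,0,0,0.4,-9.6,-0.55,-1],[0,0,0,0.4,-11.2,-0.65,-1],[0,0,0,0.4,-12.8,-0.75,-1],[0,0,0,0.4,-14.4,-0.85,-1],[0,0,0,0.4,-16,-0.95,-1]]}}

```text
time: 14.25
ee_pos: [0.5182, -0.1503, 0.1088]
eef_rot: [1.0, 0.013, 0.0, 0.0]
ft_force: [2.4, -3.8, 2.1]
width: 0.0156
grip_force: 30.0
```

>>> {"fn": "apply_moves", "kwargs": {"steps": [[0,0,0,0.1,-1.6,0,-1],[0,0,0,0.2,-3.2,-0.05,-1],[0,0,0,0.2,-4.8,-0.1,-1],[0,0,0,0.2,-6.4,-0.2,-1],[0,0,0,0.2,-8,-0.3,-1],[0,0,0,0.2,-9.6,-0.4,-1],[0,0,0,0.2,-11.2,-0.5,-1],[0,0,0,0.2,-12.8,-0.6,-1],[0,0,0,0.2,-14.4,-0.7,-1],[0,0,0,0.2,-16,-0.8,-1]]}}

```text
time: 15.08
ee_pos: [0.5179, -0.1348, 0.1097]
eef_rot: [1.0, 0.013, 0.0, 0.001]
ft_force: [2.4, -5.8, 3.3]
width: 0.0157
grip_force: 30.0
```

>>> {"fn": "apply_moves", "kwargs": {"steps": [[0,0,0,0.1,-1.6,-0.1,-1],[0,0,0,0.2,-3.2,-0.2,-1],[0,0,0,0.2,-4.8,-0.3,-1],[0,0,0,0.2,-6.4,-0.4,-1],[0,0,0,0.2,-8,-0.5,-1],[0,0,0,0.2,-9.6,-0.6,-1],[0,0,0,0.2,-11.2,-0.7,-1],[0,0,0,0.2,-12.8,-0.8,-1],[0,0,0,0.2,-14.4,-0.9,-1],[0,0,0,0.2,-16,-1,-1]]}}

```text
time: 15.92
ee_pos: [0.5176, -0.119, 0.1107]
eef_rot: [1.0, 0.013, -0.0, 0.001]
ft_force: [2.3, -5.9, 4.7]
width: 0.0157
grip_force: 30.0
```

>>> {"fn": "apply_moves", "kwargs": {"steps": [[0,0,0,0.1,-1.6,-0.15,-1],[0,0,0,0.2,-3.2,-0.3,-1],[0,0,0,0.2,-4.8,-0.4,-1],[0,0,0,0.2,-6.4,-0.5,-1],[0,0,0,0.2,-8,-0.6,-1],[0,0,0,0.2,-9.6,-0.7,-1],[0,0,0,0.2,-11.2,-0.8,-1],[0,0,0,0.2,-12.8,-0.9,-1],[0,0,0,0.2,-14.4,-1,-1],[0,0,0,0.2,-16,-1.1,-1]]}}

```text
time: 16.75
ee_pos: [0.5173, -0.103, 0.1117]
eef_rot: [1.0, 0.013, -0.0, 0.001]
ft_force: [1.8, -5.5, 3.8]
width: 0.0161
grip_force: 30.0
```

>>> {"fn": "apply_moves", "kwargs": {"steps": [[0,0,0,0.1,-1.6,-0.1,-1],[0,0,0,0.1,-3.2,-0.2,-1],[0,0,0,0.1,-4.8,-0.3,-1],[0,0,0,0.1,-6.4,-0.4,-1],[0,0,0,0.1,-8,-0.5,-1],[0,0,0,0.1,-9.6,-0.6,-1],[0,0,0,0.1,-11.2,-0.7,-1],[0,0,0,0.1,-12.8,-0.8,-1],[0,0,0,0.1,-14.4,-0.9,-1],[0,0,0,0.1,-16,-1,-1]]}}

```text
time: 17.58
ee_pos: [0.5168, -0.0872, 0.1127]
eef_rot: [1.0, 0.012, -0.0, 0.001]
ft_force: [1.8, -5.5, 4.1]
width: 0.0159
grip_force: 30.0
```

>>> {"fn": "apply_moves", "kwargs": {"steps": [[0,0,0,0.1,-1.6,-0.1,-1],[0,0,0,0.1,-3.2,-0.2,-1],[0,0,0,0.1,-4.8,-0.3,-1],[0,0,0,0.1,-6.4,-0.4,-1],[0,0,0,0.1,-8,-0.5,-1],[0,0,0,0.1,-9.6,-0.6,-1],[0,0,0,0.1,-11.2,-0.7,-1],[0,0,0,0.1,-12.8,-0.8,-1],[0,0,0,0.1,-14.4,-0.9,-1],[0,0,0,0.1,-16,-1,-1]]}}

```text
time: 18.42
ee_pos: [0.5165, -0.0714, 0.1137]
eef_rot: [1.0, 0.012, -0.0, 0.001]
ft_force: [0.5, -7.6, 4.5]
width: 0.0158
grip_force: 30.0
```

>>> {"fn": "apply_moves", "kwargs": {"steps": [[0,0,0,0.1,-1.6,-0.1,-1],[0,0,0,0.1,-3.2,-0.2,-1],[0,0,0,0.1,-4.8,-0.3,-1],[0,0,0,0.1,-6.4,-0.4,-1],[0,0,0,0.1,-8,-0.5,-1],[0,0,0,0.1,-9.6,-0.6,-1],[0,0,0,0.1,-11.2,-0.7,-1],[0,0,0,0.1,-12.8,-0.8,-1],[0,0,0,0.1,-14.4,-0.9,-1],[0,0,0,0.1,-16,-1,-1]]}}

```text
time: 19.25
ee_pos: [0.5161, -0.0556, 0.1147]
eef_rot: [1.0, 0.012, -0.0, 0.001]
ft_force: [1.7, -7.4, 4.2]
width: 0.0159
grip_force: 30.0
```

Full length covered, with Fz about 4 N throughout. I'll go 3 mm further, then lift gently and head back to the stand.

>>> {"fn": "apply_moves", "kwargs": {"steps": [[0,0,0,0,-1.6,-0.1,-1],[0,0,0,0,-3,-0.2,-1],[0,0,0,0,-3,-1,-1],[0,0,0,0,-3,-3,-1],[0,0,0,0,-3,-6,-1],[0,0,0,0,-3,-12,-1],[0,0,0,0,5,-30,-1],[0,0,0,-2,40,-55,-1],[0,0,0,-6,75,-65,-1],[0,0,0,-12,110,-65,-1],[0,0,0,-18,145,-65,-1],[0,0,0.05,-24,180,-65,-1],[0,0,0.1,-30,215,-65,-1],[0,0,0.15,-36,250,-65,-1],[0,0,0.2,-42,285,-65,-1],[0,0,0.235,-46,320,-65,-1],[0,0,0.235,-46,350,-65,-1],[0,0,0.235,-46,350,-65,-1],[0,0,0.235,-46,350,-65,-1],[0,0,0.235,-46,350,-65,-1]]}}

```text
time: 20.92
ee_pos: [0.48, -0.4039, 0.1795]
eef_rot: [0.995, -0.104, -0.0, -0.001]
ft_force: [-0.2, 0.4, -0.8]
width: 0.0157
grip_force: 30.0
```

```bash
python3 - <<'E'
from h import *
s=r.read_state();e=s['ee_pos'];print(e,R.from_quat(s['eef_rot']).as_matrix().round(4).tolist(),s['ft_force'],s['time'])
ps={}
for n in('scene','side'):
    c=cap(n,n+'6');P=cloud(c)
    for nm,lo,hi in(('pin',e[2]-.047,e[2]-.037),('mid',e[2]-.035,e[2]-.012),('handle',e[2]+.006,e[2]+.02)):
        m=(c['z_map']>0)&(np.hypot(P[...,0]-e[0],P[...,1]-e[1])<.025)&(P[...,2]>lo)&(P[...,2]<hi)
        v,u=np.nonzero(m)
        if len(v)<3: print(n,nm,'none');continue
        # silhouette centre ray, to intersect with plane at that z
        zc=P[m][:,2].mean(); print(n,nm,len(v),'u,v',u.mean().round(1),v.mean().round(1),'ray@z rel ee',((onz(c,u.mean(),v.mean(),zc)-e)*1000).round(1))
    q=P[(c['z_map']>0)&(np.hypot(P[...,0]-e[0],P[...,1]-e[1])<.012)&(P[...,2]>.09)&(P[...,2]<e[2])];print('lowest',np.sort(q[:,2])[:4]-e[2])
E
```

```text
[ 0.48000381 -0.40391958  0.17953439] [[0.9784, -0.2067, -0.0001], [-0.2067, -0.9784, 0.0014], [-0.0004, -0.0014, -1.0]] [-0.20253532  0.42887925 -0.77646749] 20.9167
scene pin 11 u,v 331.3 150.4 ray@z rel ee [ -0.6   0.8 -41.8]
scene mid 35 u,v 332.1 142.0 ray@z rel ee [ -0.9   1.4 -22.9]
scene handle 71 u,v 334.1 125.9 ray@z rel ee [-3.3  3.8 13. ]
lowest [-0.04901267 -0.04767589 -0.04681409 -0.04527813]
side pin 13 u,v 255.7 198.8 ray@z rel ee [ -1.7  -1.3 -41.3]
side mid 50 u,v 255.5 189.0 ray@z rel ee [ -2.4  -2.  -22.8]
side handle 87 u,v 256.0 170.1 ray@z rel ee [-3.7 -6.1 12.9]
lowest [-0.04730547 -0.04715675 -0.04700913 -0.04593053]
```

>>> {"fn": "apply_moves", "kwargs": {"steps": [[0,0,0,-18,7.5,0,-1],[0,0,0,-18,7.5,0,-1],[0,0,0,-18,7.5,0,-1],[0,0,0,-18,7.5,30,-1],[0,0,0,-18,7.5,55,-1],[0,0,0,-18,7.5,70,-1],[0,0,0,-18,7.5,80,-1],[0,0,0,-18,7.5,90,-1],[0,0,0,-18,7.5,100,-1],[0,0,0,-18,7.5,110,-1],[0,0,0,-18,7.5,118,-1],[0,0,0,-18,7.5,122,-1],[0,0,0,-18,7.5,122,-1],[0,0,0,-18,7.5,122,-1]]}}

```text
time: 22.18
ee_pos: [0.4606, -0.4088, 0.0578]
eef_rot: [0.995, -0.104, 0.0, 0.0]
ft_force: [-0.6, 0.9, -0.9]
width: 0.0158
grip_force: 30.0
```

>>> {"fn": "apply_moves", "kwargs": {"steps": [[0,0,0,0,0,1.5,-1],[0,0,0,0,0,3,-1],[0,0,0,0,0,4,-1],[0,0,0,0,0,4.5,-1],[0,0,0,0,0,4.5,-1],[0,0,0,0,0,4.5,-1]]}}

```text
time: 22.68
ee_pos: [0.4605, -0.4087, 0.0532]
eef_rot: [0.995, -0.104, 0.0, 0.0]
ft_force: [0.5, -0.2, -0.8]
width: 0.0163
grip_force: 30.0
```

>>> {"fn": "apply_moves", "kwargs": {"steps": [[0,0,0,0.2,-1,0.3,-1],[0,0,0,0.2,-1,0.8,-1],[0,0,0,0.2,-1,0.8,-1],[0,0,0,0.2,-1,0.8,-1]]}}

```text
time: 23.02
ee_pos: [0.4611, -0.4077, 0.0528]
eef_rot: [0.995, -0.104, 0.0, 0.0]
ft_force: [-2.3, 1.1, 3.9]
width: 0.0158
grip_force: 30.0
```

>>> {"fn": "apply_moves", "kwargs": {"steps": [[0,0,0,0,0,0,-0.5],[0,0,0,0,0,0,0.1],[0,0,0,0,0,0,0.1],[0,0,0,0,0,0,0.1],[0,0,0,0,0,0,0.1],[0,0,0,0,0,-15,0.1],[0,0,0,0,0,-40,0.1],[0,0,0,0,0,-75,0.1],[0,0,0,0,0,-110,0.1],[0,0,0,-40,0,-120,0.1],[0,0,0,-75,0,-120,0.1],[0,0,0,-75,0,-120,0.1],[0,0,0,-75,0,-120,0.1]]}}

```text
time: 24.1
ee_pos: [0.3859, -0.3926, 0.1728]
eef_rot: [0.994, -0.106, -0.0, 0.001]
ft_force: [0.7, 0.4, 0.8]
width: 0.0477
grip_force: 0.0
```

```bash
python3 - <<'E'
from h import *
s=r.read_state();print(s['ee_pos'],s['ft_force'],s['time'])
w=cap('wrist','w7');P=cloud(w);ok=w['z_map']>0
for n,lo,hi,R0 in(('probetop',.115,.135,.03),('standtop',.046,.053,.05)):
    q=P[ok&(P[...,2]>lo)&(P[...,2]<hi)&(np.hypot(P[...,0]-.46,P[...,1]+.4075)<R0)];print(n,len(q),q.mean(0),q[:,2].max(),cv2.minAreaRect((q[:,:2]*1000).astype(np.float32)))
c=cap('scene','s7');b=cap('side','sd7');P=cloud(c)
m=(c['z_map']>0)&(P[...,2]>.065)&(P[...,2]<.1)&(np.hypot(P[...,0]-.519,P[...,1]+.25)>.022)&(abs(P[...,0]-.519)<.07)&(P[...,1]<-.215)&(P[...,1]>-.34);q=P[m]
print('handle',q.mean(0))
cv2.imwrite('pics/end.png',cv2.resize(np.hstack([c['pixels'][120:280,180:370],b['pixels'][130:290,170:360]])[:,:,::-1],None,fx=2.1,fy=2.1))
E
```

```text
[ 0.38587246 -0.39264168  0.17284096] [0.74737295 0.40861555 0.80908406] 24.1
probetop 354 [ 0.46249325 -0.40712333  0.12446322] 0.12863770185967888 ((462.4110107421875, -407.08984375), (15.238494873046875, 14.528338432312012), 77.83670806884766)
standtop 2788 [ 0.46287499 -0.40589426  0.04988983] 0.05227940772899109 ((461.942138671875, -405.7120361328125), (60.05098342895508, 60.065860748291016), 80.84414672851562)
handle [ 0.5188151  -0.29272567  0.07934422]
```

View pics/end.png

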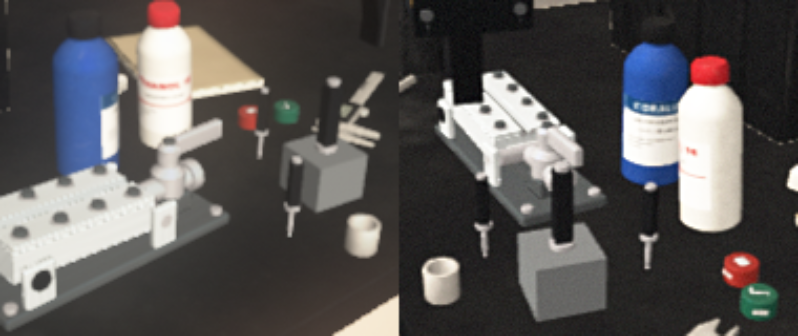

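The probe stands seated in the stand at scene crop (330,110), with its top at the starting height and its centre within about 1.5 mm. The handle at (195,140) is in line with the pipe, and both bottles stand where they were. I'll hand the job in.

```bash
python3 -c "
from bench import r
print(r.close_job())"
```

```text
the job is handed in; nothing more can be done
None
```

The job is handed in at about 24 s of the 72 s allowed: cock open on its stop, seam traced end to end in contact (readings up to about 9 N), probe back upright in its stand and released, bottles undisturbed; the hand-in returned no verdict.

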